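# Put the seasonings away on the two-tier worktop rack

## Task

Put the two tall red-capped glass shakers and the short lidded jar away on the two-tier rack: the tall ones on the upper tier, the short one on the lower tier, each standing upright on the board behind the front rail. Do not topple anything, and do not shove aside the jam jar and the tin that already stand on the rack.

Things in the scene. Friction and masses are not known exactly. Their poses are not given: they have to be found in the camera images.
- rack: Fixed rack: pale bamboo boards (340 mm wide, 12 mm thick) on a dark steel frame, uprights only at the rear corners. Origin: centre of its underside; x points into the rack, away from its open front, y along its width, z up. Top board: underside at z = 357 mm, front edge at x = -18 mm. All boards end at x = 75 mm. End rails at y = +-164 mm, back rods at x = 70 mm on both tiers.
- rack_lower (a point): Lower tier: top of its board (20 mm above the worktop) at the middle of its front edge; axes as the rack's. Headroom to the board above 120 mm; that board's front edge lies 25 mm farther in (x = +25 mm). Front rail: 5 mm rod, centre 3 mm behind the front edge, its upper side 18.5 mm above the board. Board depth 150 mm.
- rack_upper (a point): Upper tier: top of its board (152 mm above the worktop) at the middle of its front edge; axes as the rack's. Headroom to the top board 205 mm; the top board's front edge lies 32 mm farther in. Front rail: 5 mm rod, centre 3 mm behind the front edge, its upper side 18.5 mm above the board, which leaves a gap of about 186 mm to pass through. Board depth 125 mm.
- shaker_a: Loose tall glass shaker with white contents and a red cap, to be put away: 160 mm tall, glass 42 mm in diameter up to 112 mm, cap 46 mm in diameter above that, 0.13 to 0.27 kg; it stands on the worktop. Origin: centre of its underside, z up along its axis.
- shaker_b: Loose tall glass shaker with grey-brown contents and a red cap, to be put away: 150 mm tall, glass 42 mm in diameter up to 112 mm, cap 46 mm in diameter above that, 0.13 to 0.27 kg; it stands on the worktop. Origin: centre of its underside, z up along its axis.
- lidded_jar: Loose short round glass jar with cream contents and a pale lid, to be put away: 72 mm tall, 46 mm in diameter all the way up, 0.11 to 0.23 kg; it stands on the worktop. Origin: centre of its underside, z up along its axis.
- jam_jar: Loose jam jar with a white lid, already in its place at one end of the upper tier (some 115 mm from the rack's middle): 69 mm in diameter, 99 mm tall. Origin: centre of its underside. It stays there.
- small_tin: Loose small turquoise food tin, already in its place on the lower tier, at the other end from the jam jar (some 115 mm from the rack's middle): 76 mm in diameter, 58 mm tall. Origin: centre of its underside. It stays there.
- glass: Loose clear drinking glass standing on the worktop to the right of the rack: 76 mm in diameter, 86 mm tall. Origin: centre of its underside. Not part of the job; it must not be knocked over.
Mind the look-alikes: they are no part of the job. Leave any green look-alike of the small_tin alone.

How it is judged (in metres and radians):
At the end, for the whole second after the job is handed in: Both shakers stand upright (within 7 degrees) and at rest on the upper board (underside within 6 mm of its top), the short jar likewise on the lower board, all behind the front rails and between the rack's ends; jam jar and tin still within 25 mm of where they stood (x of shaker_a in the frame of rack between -0.03 and 0.06 m and y of shaker_a in the frame of rack between -0.16 and 0.16 m and z of shaker_a in the frame of rack between 0.146 and 0.158 m and angle between each of shaker_a, shaker_b, lidded_jar, jam_jar, small_tin's own z axis and vertical below 0.12 rad and linear speed of each of shaker_a, shaker_b, lidded_jar below 0.02 m/s and x of shaker_b in the frame of rack between -0.03 and 0.06 m and y of shaker_b in the frame of rack between -0.16 and 0.16 m and z of shaker_b in the frame of rack between 0.146 and 0.158 m and x of lidded_jar in the frame of rack between -0.053 and 0.06 m and y of lidded_jar in the frame of rack between -0.16 and 0.16 m and z of lidded_jar in the frame of rack between 0.014 and 0.026 m and distance of each of jam_jar, small_tin from where it was at the start of the episode below 0.025 m); the robot touches nothing.
It fails at once if a shaker or jar that is to be put away topples over (angle between any of shaker_a, shaker_b, lidded_jar's own z axis and vertical above 0.7 rad).
It fails at once if the jam jar or the tin on the rack is shoved more than 25 mm, or one of them or the drinking glass is toppled (distance of any of jam_jar, small_tin from where it was at the start of the episode above 0.025 m or angle between any of jam_jar, small_tin, glass's own z axis and vertical above 0.7 rad).
It also fails if it takes over 72 s, if anything falls off the work surface, if the arm or the gripper's body presses on something with over 40 N, if the wrist force passes 120 N, or if a joint passes its speed limit or range.

## Robot

A 6-joint arm with a two-finger parallel gripper is mounted at the origin on a cart in front of the work surface, level with it; the furniture and walls round the work are solid. World frame = base frame: x ahead of the robot, y to its left, z up, the work surface at z = 0. Lengths are in mm, angles in rad, forces in N, time in s.
With the tool pointing down it reaches from about 250 to 800 mm from the base axis. Payload 3.9 kg.
Tool frame: the origin (TCP) lies at the very end of the fingers, on their centre line; the grasp point (between the pads) lies 19 mm behind it; z points along the fingers, y is the line along which they close (so a half turn about z gives the same grasp; the last joint's range is limited). The gripper opens to 85 mm and grips with 20 to 120 N. Pads are 22 mm wide; open, the fingers measure 114 mm over their backs; the gripper's body (76 mm by 85 mm) begins 54 mm behind the grasp point. The pads swing forward as they close: fully open they stand 13 mm farther back than shut.
Start: joints at [-1.124, 0.26, -0.138, 1.173, 0, 1.571], TCP at [226.837, -473.455, 231.304] pointing down, gripper open.
Joint ranges: [-2.78, 2.78], [-0.83, 1.72], [-1.28, 1.37], [-1.9, 2.12], [-1.57, 1.48], [-3.14, 3.14]. Speed limits (rad/s): [2.57, 2.57, 3.14, 3.14, 3.14, 3.14].

## Interface

Orientations are given as a unit quaternion [x, y, z, w].
In Python, from rig import env, viewer gives the robot as it stands.
- The arm moves only by the tool play_rows, never from a script. Its argument "motion" is a list of rows, each a list of 3 entries, a list of its own where there are three numbers: the finger opening in cm, from 0 to 8.54, then the shift along the tool's x, y, z in cm, then the turn about the tool's z in rad. In form: [[grip, [dx, dy, dz], turn], ...]. A call has 1 to 10 rows; each row is the pose to reach, as a shift and turn from the pose commanded when the call began, along the tool's axes at that moment; what a row does not reach only later rows make up. A row lasts 1/10 s, in which the tool goes at most 50 mm and 8.59 degrees, less where a joint would pass 70% of its speed; a pose out of reach is approached as far as the arm can. A call with a gripper value outside its range is refused whole. The fingers move at their own pace and stop on an object; the grip force is fixed at half the most. Time passes only in rows, so rows that repeat a pose let the fingers close. It gives the time, the measured TCP pose, the force, the opening and the grip force at its end, in the units of the state.
- env.state(): the state, without advancing time (a new reading comes with each control period).
- viewer.camera(name): name is "side" or "top"; returns (picture, depth): 480x640x3 uint8, red, green, blue; 480x640 float32, mm along the optical axis (not along the pixel's ray), 0 where there is no reading.
- viewer.camera_model(name): a dict with "vertical_fov" (degrees; the focal length in pixels is half the picture's height over the tangent of half this angle, whatever the lens; pixels are square), "cx", "cy" (the principal point, pixels), "view" (4x4, takes a point from world to camera coordinates). Camera axes: x right, y down, z forward; pixel columns grow to the right and rows downward; lengths in mm; the calibration is good to about 2 mm. A picture is of the moment at which its call begins. camera_model takes no time and is no camera call.
- env.job_done(): hands the job in; it is judged then, once.
The state is a dict: "clock": time; "qpos": joint angles; "joint_velocities": joint speeds; "joint_torque": joint torques, N m; "tcp_pos": TCP position; "tool_rot": TCP orientation; "contact_force": force on the tool from outside, world axes, zero at the start; "ft_torque": the same for the moment, N m; "gripper_width": finger opening in mm; "finger_force": force on a finger pad.
Only numpy, scipy, OpenCV 4.12 (cv2) and the standard library are available. Lean on these libraries where they do the work, as an engineer would, in place of code of your own. Each camera call takes 0.05 s, during which the arm holds its last target. There are 200 camera calls.

## Working session

There is one attempt and no reset: what is moved stays moved. The work goes in short steps, Python scripts to look and compute and a tool call to move; the robot and the scene stay as the last step left them, time stands still between calls to the robot, and variables do not carry over. Pictures are saved under pics/ and viewed, at most 10 in all, crops included, and the job is handed in when it is done.

Besides the shell and the picture viewer there is one more tool, called after "Request:" by a JSON object that holds its "api" and its "payload", one argument or row to a line. play_rows: Moves the arm, as the interface text tells. Its arguments: {"type":"object","properties":{"motion":{"type":"array","items":{"type":"array"}}},"required":["motion"]}

```bash
mkdir -p pics; ls; cat > h.py <<'E'
import numpy as np,cv2
from rig import env,viewer
def cam(n):
    im,d=viewer.camera(n);m=viewer.camera_model(n);return im,d,m
def pts(d,m):
    h,w=d.shape;f=h/2/np.tan(np.radians(m["vertical_fov"])/2)
    u,v=np.meshgrid(np.arange(w),np.arange(h))
    P=np.stack([(u-m["cx"])/f*d,(v-m["cy"])/f*d,d,np.ones_like(d)],-1)
    return (P@np.linalg.inv(np.array(m["view"])).T)[...,:3]
E
python3 - <<'E'
from h import *
for n in("side","top"):
    im,d,m=cam(n);cv2.imwrite(f"pics/{n}0.png",im[...,::-1]);np.savez(f"{n}0.npz",im=im,d=d,P=pts(d,m))
    print(n,m)
print(env.state())
E
```

```text
pics
side {'vertical_fov': 46.79256419828682, 'cx': 320.1490186401432, 'cy': 243.75987944640772, 'view': array([[ 9.36104346e-01, -3.51693737e-01,  4.49099842e-03,
        -5.31717163e+02],
       [-1.76088200e-01, -4.79671270e-01, -8.59597824e-01,
         1.99162641e+02],
       [ 3.04469374e-01,  8.03882447e-01, -5.10951478e-01,
         1.49218109e+03],
       [ 0.00000000e+00,  0.00000000e+00,  0.00000000e+00,
         1.00000000e+00]])}
top {'vertical_fov': 57.291975118643904, 'cx': 321.02238109778614, 'cy': 240.09924973716943, 'view': array([[ 6.34690713e-03, -9.99796389e-01,  1.91545786e-02,
        -3.17903409e+01],
       [-9.80370923e-01, -9.99605660e-03, -1.96908435e-01,
         5.69517902e+02],
       [ 1.97059813e-01, -1.75288323e-02, -9.80234753e-01,
         1.01650387e+03],
       [ 0.00000000e+00,  0.00000000e+00,  0.00000000e+00,
         1.00000000e+00]])}
{'clock': 0.1, 'qpos': array([-1.12401057e+00,  2.60631703e-01, -1.39254611e-01,  1.17274185e+00,
       -8.55195109e-07,  1.57079440e+00]), 'joint_velocities': array([ 0.00085192, -0.00181485,  0.00311018,  0.00103814, -0.000839  ,
       -0.00173648]), 'joint_torque': array([ 4.10009784e-05, -4.06508625e+01,  2.54527849e+01,  1.01156998e-02,
        6.06000617e-05, -2.66815221e-06]), 'tcp_pos': array([ 226.56030534, -472.89095586,  230.53565333]), 'tool_rot': array([ 9.75150785e-01,  2.21540308e-01, -2.03328041e-04, -8.93063953e-04]), 'contact_force': array([ 0.81760343,  0.01993177, -0.71046139]), 'ft_torque': array([-0.02984178,  0.01076289,  0.01681438]), 'finger_force': 0.0, 'gripper_width': 85.10560124531915}
```

View pics/side0.png

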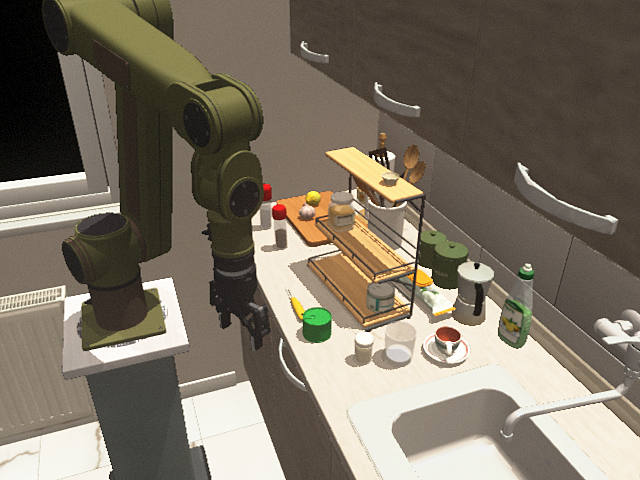

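View pics/top0.png

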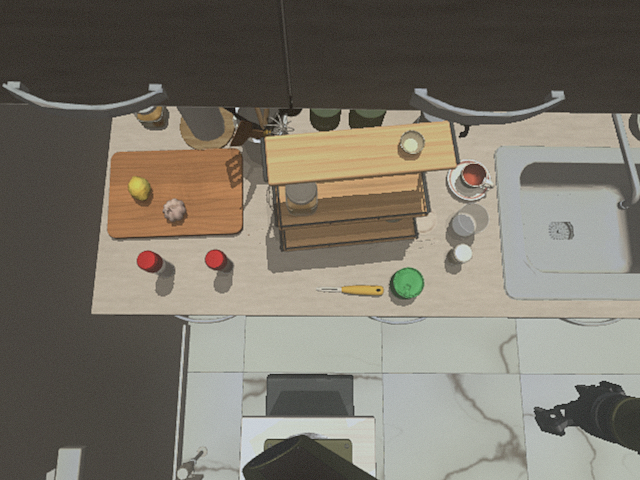

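The side view shows two red caps at (265,190) and (279,210), the white-lidded jar at (364,346) beside the glass at (399,343), the tin on the rack at (380,297), and a green look-alike at (317,323). In the top view, the caps are at (149,261) and (216,260), the jar is at (461,253), and the jam jar is at (301,193). A bowl stands on the top board at (411,143).

Next I'll measure the poses, the gripper's real profile (the tool stays pointing down), and one enlarged crop to check identities.

```bash
python3 - <<'E'
from h import *
from scipy.spatial.transform import Rotation as R
T=np.load("top0.npz");S=np.load("side0.npz")
P=T["P"];im=T["im"].astype(int)
def blob(mask,name):
    n,l,st,c=cv2.connectedComponentsWithStats(mask.astype(np.uint8))
    for i in range(1,n):
        if st[i,4]>40:
            q=P[l==i];z=np.percentile(q[:,2],90);t=q[abs(q[:,2]-z)<5]
            (cx,cy),r=cv2.minEnclosingCircle(t[:,:2].astype(np.float32))
            print(name,c[i].round(),"ztop",z.round(1),"mean",t.mean(0).round(1),"circ",round(cx,1),round(cy,1),round(r,1))
red=(im[...,0]>110)&(im[...,1]<60)&(im[...,2]<60)
blob(red&(P[...,2]>120)&(P[...,2]<200),"red")
sub=np.zeros((480,640),bool);sub[235:275,440:480]=1
blob(sub&(abs(P[...,2]-72)<8),"jar")
sub[:]=0;sub[200:245,440:485]=1
blob(sub&(P[...,2]>60)&(P[...,2]<110),"glass")
sub[:]=0;sub[170:220,270:330]=1
blob(sub&(abs(P[...,2]-251)<8),"jam")
sub[:]=0;sub[100:200,240:480]=1
blob(sub&(P[...,2]>380)&(P[...,2]<460),"bowl")
m=sub&(abs(P[...,2]-369)<8);q=P[m]
rc=cv2.minAreaRect(q[:,:2].astype(np.float32));print("topboard",rc,cv2.boxPoints(rc).round(1).tolist(),q[:,2].mean())
# front edge fit : per column the lowest row
v=[];
for c in range(275,455,3):
    r=np.where(m[:,c])[0]
    if len(r): v.append(P[r.max(),c])
v=np.array(v);k=np.polyfit(v[:,1],v[:,0],1);print("front edge x=a*y+b",k,"yaw",np.degrees(np.arctan(k[0])),np.std(v[:,0]-np.polyval(k,v[:,1])))
# cabinet
z=P[...,2];cb=(z>500)&(np.arange(480)[:,None]<140);print("cab",P[cb].min(0),P[cb].max(0))
# gripper profile
s=env.state();Rt=R.from_quat(s["tool_rot"]).as_matrix()
for nm,D in(("side",S),("top",T)):
    L=(D["P"]-s["tcp_pos"])@Rt
    ok=(D["d"]>0)&(np.hypot(L[...,0],L[...,1])<120)&(L[...,2]<15)&(L[...,2]>-350);L=L[ok]
    for a in range(0,350,15):
        w=L[(L[:,2]<-a+10)&(L[:,2]>=-a-5)]
        if len(w)>8:print(nm,a,len(w),np.percentile(w[:,:2],2,0).round(),np.percentile(w[:,:2],98,0).round())
i=S["im"][150:370,200:440,::-1]
cv2.imwrite("pics/crop.png",cv2.resize(i,None,fx=2.7,fy=2.7,interpolation=cv2.INTER_CUBIC))
E
```

```text
jar [463. 253.] ztop 72.6 mean [ 538.6 -370.3   70.8] circ 538.3 -370.5 23.1
glass [469. 217.] ztop 85.5 mean [ 625.7 -385.3   84.6] circ 622.9 -394.6 38.5
jam [301. 193.] ztop 252.0 mean [629.5  17.2 250.1] circ 636.8 18.0 31.8
bowl [413. 140.] ztop 389.6 mean [ 684.7 -182.3  387.8] circ 681.1 -180.4 22.2
topboard ((669.3078002929688, -91.84196472167969), (93.73899841308594, 355.97723388671875), 6.227141380310059) [[603.4000244140625, 80.0], [642.0, -273.8999938964844], [735.2000122070312, -263.70001220703125], [696.5999755859375, 90.19999694824219]] 368.4210122183932
front edge x=a*y+b [-1.08817290e-01  6.13211608e+02] yaw -6.210335766235715 0.48151768450805466
cab [ 358.22849998 -466.80549758  540.48879589] [ 682.42053056  424.39756046 1109.16422568]
side 15 38 [-11. -47.] [11. 52.]
side 30 142 [-12. -48.] [10. 59.]
side 45 143 [-12. -48.] [ 9. 59.]
side 60 135 [-14. -66.] [ 8. 75.]
side 75 328 [-17. -69.] [10. 76.]
side 90 304 [-18. -66.] [11. 74.]
side 105 340 [-20. -63.] [10. 73.]
side 120 265 [-13. -62.] [11. 70.]
side 135 227 [-38.  -8.] [22. 40.]
side 150 294 [-38.  -9.] [21
[... 366 characters left out ...]
550 [-43. -34.] [37. 46.]
side 330 656 [-43. -34.] [38. 46.]
side 345 643 [-41. -33.] [36. 46.]
top 15 26 [ -8. -48.] [10. 45.]
top 30 81 [ -1. -55.] [12. 57.]
top 45 51 [  3. -55.] [12. 50.]
top 60 106 [ -7. -73.] [14. 70.]
top 75 273 [ -9. -73.] [17. 71.]
top 90 205 [-12. -72.] [18. 70.]
top 105 258 [-10. -69.] [19. 69.]
top 120 351 [-11. -67.] [12. 66.]
top 135 190 [-16. -37.] [37. 14.]
top 150 259 [-18. -37.] [37. 13.]
top 165 298 [-17. -37.] [37. 13.]
top 180 419 [-25. -36.] [36. 22.]
top 195 256 [-15. -34.] [35. 12.]
top 210 325 [-18. -36.] [36. 12.]
top 225 469 [-24. -36.] [36. 16.]
top 240 375 [-20. -34.] [35.  6.]
top 255 324 [ -9. -35.] [34. -2.]
top 270 133 [  1. -34.] [ 32. -13.]
```

View pics/crop.png

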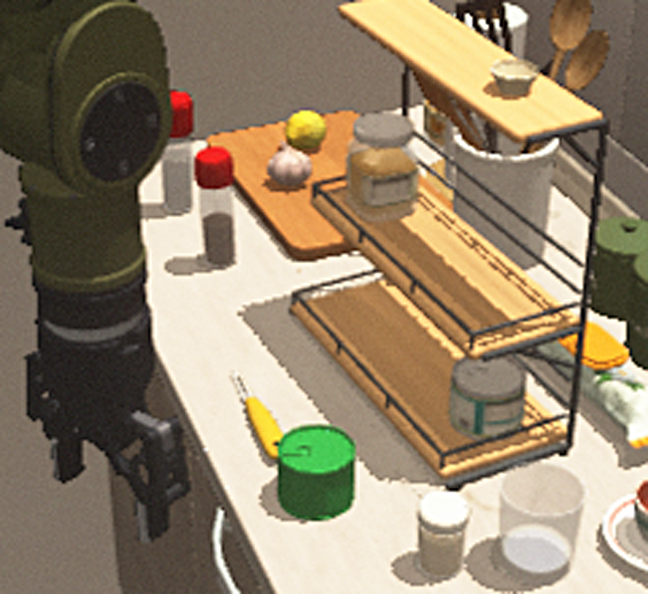

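The crop confirms the identities. Shaker_a (white contents) is the far one, at top px (149,261). Shaker_b (grey-brown) is at (216,260). The jar with cream contents and a pale lid is the one beside the glass, at (461,253). The turquoise tin stays on the lower tier, and the green one is the look-alike.

The moves only give shifts and a turn about z. Before planning the tight rack insertions, I'll check how the arm behaves at the edge of its reach.

Request:
{"api": "play_rows", "payload": {
  "motion": [
    [8.5,[0,45,0],0],
    [8.5,[0,45,0],0],
    [8.5,[0,45,0],0],
    [8.5,[0,45,0],0],
    [8.5,[0,45,0],0],
    [8.5,[0,45,0],0],
    [8.5,[0,45,0],0],
    [8.5,[0,45,0],0],
    [8.5,[0,45,0],0]
  ]
}}

```text
clock: 1.0
tcp_pos: [331.1, -691.1, 226.9]
tool_rot: [0.971, 0.221, -0.021, -0.092]
contact_force: [0.5, 0.4, -17.6]
gripper_width: 84.8
finger_force: 0.0
```

The arm tilts at the edge of its reach. I'll check whether the commanded pose keeps that tilt.

Request:
{"api": "play_rows", "payload": {
  "motion": [
    [8.5,[0,-5,0],0],
    [8.5,[0,-10,0],0],
    [8.5,[0,-15,0],0],
    [8.5,[0,-15,0],0]
  ]
}}

```text
clock: 1.4
tcp_pos: [274.7, -573.3, 288.7]
tool_rot: [0.973, 0.221, -0.014, -0.063]
contact_force: [1.2, -1.4, 2.2]
gripper_width: 84.9
finger_force: 0.0
```

Request:
{"api": "play_rows", "payload": {
  "motion": [
    [8.5,[0,0,0],0],
    [8.5,[0,0,0],0]
  ]
}}

```text
clock: 1.6
tcp_pos: [273.8, -571.5, 290.9]
tool_rot: [0.973, 0.221, -0.015, -0.064]
contact_force: [0.4, -0.8, 0.5]
gripper_width: 85.2
finger_force: 0.0
```

```bash
python3 -c "
from h import *
s=env.state();print(s['qpos'],s['tcp_pos'],s['tool_rot'],s['clock'])"
```

```text
[-1.12401044e+00  5.61359943e-01  4.82487113e-01  1.62312219e+00
  1.56980698e-05  1.57083219e+00] [ 273.79690949 -571.47357298  290.85198163] [ 0.97305805  0.22104508 -0.01451594 -0.0639249 ] 1.6
```

Request:
{"api": "play_rows", "payload": {
  "motion": [
    [8.5,[0,0,4],0],
    [8.5,[0,0,4],0]
  ]
}}

```text
clock: 1.8
tcp_pos: [271.4, -566.4, 245.4]
tool_rot: [0.973, 0.221, -0.016, -0.068]
contact_force: [0.3, 0.8, -1.3]
gripper_width: 84.7
finger_force: 0.0
```

```bash
python3 -c "
from h import *
s=env.state();print(s['qpos'],s['tcp_pos'],s['tool_rot'],s['clock'])"
```

```text
[-1.12398621e+00  5.56209195e-01  3.55482954e-01  1.51006432e+00
 -3.83797248e-05  1.57080932e+00] [ 271.38593912 -566.44613129  245.3632352 ] [ 0.9727619   0.22100379 -0.0155144  -0.06819753] 1.8
```

The tilt persists: the commanded pose takes over the pose the arm actually reached. By working against the upper reach limit, where q4 saturates, I can pitch the tool forward and use a sloped grasp suited to the rack. Next I'll get the shaker positions and the clear space near the cabinet.

```bash
python3 - <<'E'
from h import *
T=np.load("top0.npz");P=T["P"];im=T["im"].astype(int)
for c in(200,285,350):print([P[r,c].round().tolist() for r in(5,40,80,100,104)])
for (u,v) in((149,261),(216,260)):
    a=im[v-18:v+18,u-18:u+18];p=P[v-18:v+18,u-18:u+18]
    m=(a[...,0]>1.8*a[...,1])&(a[...,0]>60)&(p[...,2]>100)
    q=p[m];z=np.percentile(q[:,2],85);t=q[abs(q[:,2]-z)<6]
    print(u,len(t),z,t.mean(0).round(1),cv2.minEnclosingCircle(t[:,:2].astype(np.float32)))
# rack frame origin
e=np.array([613.2,0.]);th=np.arctan(0.1088);ux=np.array([np.cos(th),np.sin(th)]);uy=np.array([-ux[1],ux[0]])
c=np.array([669.3,-91.8])
yc=c@uy; xf=e@ux
o=ux*(xf+18)+uy*yc;print("rack origin",o,ux)
for n,p in(("jam",[636.8,18]),("bowl",[681,-180.4])):d=np.array(p)-o;print(n,d@ux,d@uy)
E
```

```text
[[660.0, 102.0, 740.0], [659.0, 115.0, 690.0], [659.0, 134.0, 611.0], [659.0, 147.0, 562.0], [659.0, 149.0, 552.0]]
[[660.0, 21.0, 742.0], [681.0, 26.0, 661.0], [660.0, 29.0, 613.0], [660.0, 32.0, 564.0], [659.0, 32.0, 556.0]]
[[660.0, -41.0, 744.0], [660.0, -45.0, 693.0], [660.0, -52.0, 616.0], [660.0, -56.0, 567.0], [659.0, -57.0, 558.0]]
149 279 160.41288556514252 [501.6 353.5 158.4] ((501.40484619140625, 354.4892272949219), 21.293476104736328)
216 253 150.3418086908297 [507.6 209.3 148.5] ((508.4744873046875, 210.0161590576172), 20.35592269897461)
rack origin [641.6217037  -94.81139864] [0.99413331 0.1081617 ]
jam 7.408456888235343 112.67109325642654
bowl 29.889867177889965 -89.34570354866148
```

```bash
cat >> h.py <<'E'
from scipy.spatial.transform import Rotation as R
def go(target=None,grasp=None,info=True):
    """shift (cm, tool axes) to bring TCP (or grasp point) to target; turn that levels tool y (x axis toward robot)"""
    s=env.state();M=R.from_quat(s["tool_rot"]).as_matrix();p=s["tcp_pos"]
    z=M[:,2]
    y=np.cross([0,0,1.],z) if np.hypot(*z[:2])>.25 else np.array([-.108,.994,0])
    y-=z*(y@z);y/=np.linalg.norm(y)
    if y[1]<0:y=-y
    # x = y x z ; choose y with x toward robot
    if np.cross(y,z)[0]>0:y=-y
    turn=np.arctan2(-(y@M[:,0]),y@M[:,1])
    print("tcp",p.round(1),"z",z.round(3),"tilt",np.degrees(np.arccos(-z[2])).round(1),"turn",turn.round(3),"q",s["qpos"].round(3),"t",s["clock"],"w",s["gripper_width"].round(1),"ff",s["finger_force"],"F",s["contact_force"].round(1))
    if grasp is not None: target=np.array(grasp)+19*z
    if target is not None: print("target",np.round(target,1),"shift cm",((np.array(target)-p)@M/10).round(2))
E
python3 -c "
from h import *
go([430,-40,450])"
```

```text
Traceback (most recent call last):
  File "h.py", line 21, in go
    print("tcp",p.round(1),"z",z.round(3),"tilt",np.degrees(np.arccos(-z[2])).round(1),"turn",turn.round(3),"q",s["qpos"].round(3),"t",s["clock"],"w",s["gripper_width"].round(1),"ff",s["finger_force"],"F",s["contact_force"].round(1))
                                                                                                                                                      ^^^^^^^^^^^^^^^^^^^^^^^^
AttributeError: 'float' object has no attribute 'round'
```

```bash
sed -i 's/s\["gripper_width"\].round(1)/round(s["gripper_width"],1)/' h.py
python3 -c "
from h import *
go([430,-40,450])"
```

```text
tcp [ 271.4 -566.4  245.4] z [-0.06   0.126 -0.99 ] tilt 8.0 turn -2.8 q [-1.124  0.556  0.355  1.51  -0.     1.571] t 1.8 w 84.7 ff 0.0 F [ 0.3  0.8 -1.3]
target [430 -40 450] shift cm [ 37.05 -43.08 -14.6 ]
```

Request:
{"api": "play_rows", "payload": {
  "motion": [
    [8.5,[30,-34.5,-12],-1.45],
    [8.5,[30,-34.5,-12],-1.45],
    [8.5,[30,-34.5,-12],-1.45],
    [8.5,[30,-34.5,-12],-1.45],
    [8.5,[30,-34.5,-12],-1.45],
    [8.5,[30,-34.5,-12],-1.45],
    [8.5,[30,-34.5,-12],-1.45],
    [8.5,[30,-34.5,-12],-1.45],
    [8.5,[30,-34.5,-12],-1.45],
    [8.5,[30,-34.5,-12],-1.45]
  ]
}}

```text
clock: 2.8
tcp_pos: [405.8, -143.3, 419.0]
tool_rot: [0.578, 0.813, 0.032, -0.052]
contact_force: [0.2, -0.2, 0.3]
gripper_width: 84.9
finger_force: 0.0
```

```bash
python3 -c "
from h import *
go([430,-40,500])"
```

```text
tcp [ 405.8 -143.3  419. ] z [-0.048  0.113 -0.992] tilt 7.0 turn -1.342 q [-0.403  0.152  0.198  1.706  0.085  0.83 ] t 2.8 w 84.9 ff 0.0 F [ 0.2 -0.2  0.3]
target [430 -40 500] shift cm [ 9.88  5.62 -6.99]
```

Request:
{"api": "play_rows", "payload": {
  "motion": [
    [8.5,[9,6,-20],-1.34],
    [8.5,[9,6,-20],-1.34],
    [8.5,[9,6,-20],-1.34],
    [8.5,[9,6,-20],-1.34],
    [8.5,[9,6,-20],-1.34],
    [8.5,[9,6,-20],-1.34],
    [8.5,[9,6,-20],-1.34],
    [8.5,[9,6,-20],-1.34],
    [8.5,[9,6,-20],-1.34],
    [8.5,[9,6,-20],-1.34]
  ]
}}

```text
clock: 3.8
tcp_pos: [432.3, -58.7, 572.8]
tool_rot: [-0.047, 0.997, 0.053, 0.001]
contact_force: [0.2, -0.6, -0.2]
gripper_width: 85.2
finger_force: 0.0
```

```bash
python3 -c "
from h import *
go([430,-40,800])"
```

```text
tcp [432.3 -58.7 572.8] z [-0.003  0.106 -0.994] tilt 6.1 turn -0.015 q [-0.211  0.252  0.774  2.117  0.103 -0.306] t 3.8 w 85.2 ff 0.0 F [ 0.2 -0.6 -0.2]
target [430 -40 800] shift cm [ -0.1    4.28 -22.4 ]
```

Request:
{"api": "play_rows", "payload": {
  "motion": [
    [8.5,[0,2,-25],0],
    [8.5,[0,2,-25],0],
    [8.5,[0,2,-25],0],
    [8.5,[0,2,-25],0],
    [8.5,[0,2,-25],0],
    [8.5,[0,2,-25],0]
  ]
}}

```text
clock: 4.4
tcp_pos: [402.4, -45.7, 593.9]
tool_rot: [-0.045, 0.998, 0.049, 0.021]
contact_force: [0.4, -0.3, -0.4]
gripper_width: 84.8
finger_force: 0.0
```

```bash
python3 -c "
from h import *
go([430,-40,800])"
```

```text
tcp [402.4 -45.7 593.9] z [ 0.037  0.1   -0.994] tilt 6.1 turn -0.02 q [-0.196  0.181  0.744  2.117  0.105 -0.285] t 4.4 w 84.8 ff 0.0 F [ 0.4 -0.3 -0.4]
target [430 -40 800] shift cm [ -3.74   2.29 -20.33]
```

Request:
{"api": "play_rows", "payload": {
  "motion": [
    [8.5,[-12,0,-30],0],
    [8.5,[-12,0,-30],0],
    [8.5,[-12,0,-30],0],
    [8.5,[-12,0,-30],0],
    [8.5,[-12,0,-30],0],
    [8.5,[-12,0,-30],0],
    [8.5,[-12,0,-30],0],
    [8.5,[-12,0,-30],0],
    [8.5,[-12,0,-30],0],
    [8.5,[-12,0,-30],0]
  ]
}}

```text
clock: 5.4
tcp_pos: [444.1, -37.6, 602.9]
tool_rot: [-0.044, 0.997, 0.045, 0.044]
contact_force: [-0.4, -0.1, -0.0]
gripper_width: 85.0
finger_force: 0.0
```

```bash
python3 -c "
from h import *
go([430,-40,800])"
```

```text
tcp [444.1 -37.6 602.9] z [ 0.084  0.094 -0.992] tilt 7.2 turn -0.024 q [-0.161  0.238  0.853  2.116  0.106 -0.245] t 5.4 w 85.0 ff 0.0 F [-0.4 -0.1 -0. ]
target [430 -40 800] shift cm [ -0.4    1.58 -19.69]
```

Request:
{"api": "play_rows", "payload": {
  "motion": [
    [8.5,[-22,0,-28],0],
    [8.5,[-22,0,-28],0],
    [8.5,[-22,0,-28],0],
    [8.5,[-22,0,-28],0],
    [8.5,[-22,0,-28],0],
    [8.5,[-22,0,-28],0],
    [8.5,[-22,0,-28],0]
  ]
}}

```text
clock: 6.1
tcp_pos: [513.7, -24.4, 601.1]
tool_rot: [-0.043, 0.996, 0.043, 0.068]
contact_force: [-0.2, 0.1, 0.2]
gripper_width: 84.8
finger_force: 0.0
```

```bash
python3 -c "
from h import *
go([530,-10,800])"
```

```text
tcp [513.7 -24.4 601.1] z [ 0.131  0.091 -0.987] tilt 9.2 turn -0.028 q [-0.113  0.35   1.016  2.117  0.105 -0.192] t 6.1 w 84.8 ff 0.0 F [-0.2  0.1  0.2]
target [530 -10 800] shift cm [ -4.48   2.85 -19.29]
```

Request:
{"api": "play_rows", "payload": {
  "motion": [
    [8.5,[-7,0,-32],0],
    [8.5,[-7,0,-32],0],
    [8.5,[-7,0,-32],0],
    [8.5,[-7,0,-32],0],
    [8.5,[-7,0,-32],0],
    [8.5,[-7,0,-32],0],
    [8.5,[-7,0,-32],0],
    [8.5,[-7,0,-32],0],
    [8.5,[-7,0,-32],0],
    [8.5,[-7,0,-32],0]
  ]
}}

```text
clock: 7.1
tcp_pos: [474.2, -22.8, 631.2]
tool_rot: [-0.041, 0.994, 0.04, 0.092]
contact_force: [-0.1, -0.6, -0.2]
gripper_width: 84.9
finger_force: 0.0
```

```bash
python3 -c "
from h import *
go([530,-10,800])"
```

```text
tcp [474.2 -22.8 631.2] z [ 0.179  0.087 -0.98 ] tilt 11.5 turn -0.032 q [-0.121  0.264  0.978  2.116  0.108 -0.195] t 7.1 w 84.9 ff 0.0 F [-0.1 -0.6 -0.2]
target [530 -10 800] shift cm [ -8.69   1.98 -15.43]
```

Request:
{"api": "play_rows", "payload": {
  "motion": [
    [8.5,[-26,0,-24],0],
    [8.5,[-26,0,-24],0],
    [8.5,[-26,0,-24],0],
    [8.5,[-26,0,-24],0],
    [8.5,[-26,0,-24],0],
    [8.5,[-26,0,-24],0],
    [8.5,[-26,0,-24],0],
    [8.5,[-26,0,-24],0]
  ]
}}

```text
clock: 7.9
tcp_pos: [551.4, -8.2, 624.6]
tool_rot: [-0.04, 0.992, 0.038, 0.116]
contact_force: [0.3, -0.1, 0.3]
gripper_width: 85.0
finger_force: 0.0
```

```bash
python3 -c "
from h import *
go([530,-10,800])"
```

```text
tcp [551.4  -8.2 624.6] z [ 0.226  0.085 -0.97 ] tilt 14.0 turn -0.035 q [-0.074  0.395  1.162  2.117  0.102 -0.144] t 7.9 w 85.0 ff 0.0 F [ 0.3 -0.1  0.3]
target [530 -10 800] shift cm [ -1.98   1.18 -17.52]
```

Request:
{"api": "play_rows", "payload": {
  "motion": [
    [8.5,[-9,0,-32],0],
    [8.5,[-9,0,-32],0],
    [8.5,[-9,0,-32],0],
    [8.5,[-9,0,-32],0],
    [8.5,[-9,0,-32],0],
    [8.5,[-9,0,-32],0],
    [8.5,[-9,0,-32],0],
    [8.5,[-9,0,-32],0],
    [8.5,[-9,0,-32],0],
    [8.5,[-9,0,-32],0]
  ]
}}

```text
clock: 8.9
tcp_pos: [496.0, -8.5, 661.7]
tool_rot: [-0.039, 0.989, 0.037, 0.139]
contact_force: [-0.5, -0.8, -0.1]
gripper_width: 85.1
finger_force: 0.0
```

Request:
{"api": "play_rows", "payload": {
  "motion": [
    [8.5,[-27,0,-21],0],
    [8.5,[-27,0,-21],0],
    [8.5,[-27,0,-21],0],
    [8.5,[-27,0,-21],0],
    [8.5,[-27,0,-21],0],
    [8.5,[-27,0,-21],0]
  ]
}}

```text
clock: 9.5
tcp_pos: [559.4, 2.3, 658.0]
tool_rot: [-0.038, 0.985, 0.036, 0.162]
contact_force: [0.1, -0.8, 0.8]
gripper_width: 85.1
finger_force: 0.0
```

```bash
python3 -c "
from h import *
go([530,-10,800])"
```

```text
tcp [559.4   2.3 658. ] z [ 0.317  0.083 -0.945] tilt 19.1 turn -0.18 q [-0.053  0.391  1.256  2.117  0.1   -0.114] t 9.5 w 85.1 ff 0.0 F [ 0.1 -0.8  0.8]
target [530 -10 800] shift cm [ -1.72  -0.14 -14.45]
```

Request:
{"api": "play_rows", "payload": {
  "motion": [
    [8.5,[-11,0,-31],0],
    [8.5,[-11,0,-31],0],
    [8.5,[-11,0,-31],0],
    [8.5,[-11,0,-31],0],
    [8.5,[-11,0,-31],0],
    [8.5,[-11,0,-31],0],
    [8.5,[-11,0,-31],0],
    [8.5,[-11,0,-31],0],
    [8.5,[-11,0,-31],0],
    [8.5,[-11,0,-31],0]
  ]
}}

```text
clock: 10.5
tcp_pos: [498.2, 0.8, 696.8]
tool_rot: [-0.037, 0.981, 0.035, 0.186]
contact_force: [0.0, -0.9, -0.1]
gripper_width: 84.9
finger_force: 0.0
```

Request:
{"api": "play_rows", "payload": {
  "motion": [
    [8.5,[-28,0,-17],0],
    [8.5,[-28,0,-17],0],
    [8.5,[-28,0,-17],0],
    [8.5,[-28,0,-17],0],
    [8.5,[-28,0,-17],0],
    [8.5,[-28,0,-17],0]
  ]
}}

```text
clock: 11.1
tcp_pos: [564.7, 10.5, 691.7]
tool_rot: [-0.036, 0.977, 0.035, 0.208]
contact_force: [0.5, 0.7, 0.2]
gripper_width: 85.1
finger_force: 0.0
```

```bash
python3 -c "
from h import *
go([530,-10,800])"
```

```text
tcp [564.7  10.5 691.7] z [ 0.405  0.082 -0.911] tilt 24.4 turn -0.128 q [-0.037  0.389  1.35   2.117  0.097 -0.089] t 11.1 w 85.1 ff 0.0 F [0.5 0.7 0.2]
target [530 -10 800] shift cm [ -1.16  -1.17 -11.44]
```

Request:
{"api": "play_rows", "payload": {
  "motion": [
    [8.5,[-11,0,-31],0],
    [8.5,[-11,0,-31],0],
    [8.5,[-11,0,-31],0],
    [8.5,[-11,0,-31],0],
    [8.5,[-11,0,-31],0],
    [8.5,[-11,0,-31],0],
    [8.5,[-11,0,-31],0],
    [8.5,[-11,0,-31],0],
    [8.5,[-11,0,-31],0],
    [8.5,[-11,0,-31],0]
  ]
}}

```text
clock: 12.1
tcp_pos: [485.1, 6.5, 734.6]
tool_rot: [-0.034, 0.972, 0.034, 0.232]
contact_force: [0.2, -0.9, 0.6]
gripper_width: 85.3
finger_force: 0.0
```

Request:
{"api": "play_rows", "payload": {
  "motion": [
    [8.5,[-26,0,-20],0],
    [8.5,[-26,0,-20],0],
    [8.5,[-26,0,-20],0],
    [8.5,[-26,0,-20],0],
    [8.5,[-26,0,-20],0]
  ]
}}

```text
clock: 12.6
tcp_pos: [521.9, 12.0, 741.1]
tool_rot: [-0.033, 0.966, 0.034, 0.254]
contact_force: [0.0, 0.2, -0.6]
gripper_width: 85.1
finger_force: 0.0
```

```bash
python3 -c "
from h import *
print('jar pre');go(grasp=[470,-376,250])
print('b pre');go(grasp=[430,200,250])"
```

```text
jar pre
tcp [521.9  12.  741.1] z [ 0.488  0.082 -0.869] tilt 29.6 turn -0.098 q [-0.039  0.302  1.356  2.116  0.101 -0.082] t 12.6 w 85.1 ff 0.0 F [ 0.   0.2 -0.6]
target [ 479.3 -374.4  233.5] shift cm [ 30.53 -40.57  38.87]
b pre
tcp [521.9  12.  741.1] z [ 0.488  0.082 -0.869] tilt 29.6 turn -0.098 q [-0.039  0.302  1.356  2.116  0.101 -0.082] t 12.6 w 85.1 ff 0.0 F [ 0.   0.2 -0.6]
target [439.3 201.6 233.5] shift cm [31.27 17.1  41.64]
```

```bash
python3 -c "
from h import *
go(grasp=[450.5,200.3,224])"
```

```text
tcp [521.9  12.  741.1] z [ 0.488  0.082 -0.869] tilt 29.6 turn -0.098 q [-0.039  0.302  1.356  2.116  0.101 -0.082] t 12.6 w 85.1 ff 0.0 F [ 0.   0.2 -0.6]
target [459.8 201.9 207.5] shift cm [30.77 16.84 44.9 ]
```

Request:
{"api": "play_rows", "payload": {
  "motion": [
    [8.5,[30.8,16.8,44.9],-0.1],
    [8.5,[30.8,16.8,44.9],-0.1],
    [8.5,[30.8,16.8,44.9],-0.1],
    [8.5,[30.8,16.8,44.9],-0.1],
    [8.5,[30.8,16.8,44.9],-0.1],
    [8.5,[30.8,16.8,44.9],-0.1],
    [8.5,[30.8,16.8,44.9],-0.1],
    [8.5,[30.8,16.8,44.9],-0.1],
    [8.5,[30.8,16.8,44.9],-0.1],
    [8.5,[30.8,16.8,44.9],-0.1]
  ]
}}

```text
clock: 13.6
tcp_pos: [477.4, 150.3, 355.4]
tool_rot: [-0.082, 0.963, 0.021, 0.256]
contact_force: [1.3, -0.3, -0.0]
gripper_width: 84.7
finger_force: 0.0
```

```bash
python3 -c "
from h import *
go(grasp=[450.5,200.3,224])"
```

```text
tcp [477.4 150.3 355.4] z [ 0.489  0.082 -0.868] tilt 29.7 turn 0.003 q [ 0.369 -0.185 -0.434  0.811 -0.1    0.174] t 13.6 w 84.7 ff 0.0 F [ 1.3 -0.3 -0. ]
target [459.8 201.9 207.5] shift cm [ 8.08  5.41 12.41]
```

Request:
{"api": "play_rows", "payload": {
  "motion": [
    [8.5,[8.1,5.4,12.4],0],
    [8.5,[8.1,5.4,12.4],0],
    [8.5,[8.1,5.4,12.4],0],
    [8.5,[8.1,5.4,12.4],0],
    [8.5,[8.1,5.4,12.4],0]
  ]
}}

```text
clock: 14.1
tcp_pos: [459.5, 201.0, 208.0]
tool_rot: [-0.082, 0.963, 0.02, 0.254]
contact_force: [0.9, -0.9, 1.1]
gripper_width: 85.1
finger_force: 0.0
```

```bash
python3 -c "
from h import *
go(grasp=[504.2,209.3,128.5])
im,d,m=cam('side');cv2.imwrite('pics/b1.png',cv2.resize(im[100:340,160:460,::-1],None,fx=2.4,fy=2.4))"
```

```text
tcp [459.5 201.  208. ] z [ 0.486  0.08  -0.87 ] tilt 29.5 turn 0.007 q [ 0.523 -0.083 -0.747  0.42  -0.174  0.309] t 14.1 w 85.1 ff 0.0 F [ 0.9 -0.9  1.1]
target [513.4 210.8 112. ] shift cm [-0.04  0.09 11.06]
```

View pics/b1.png

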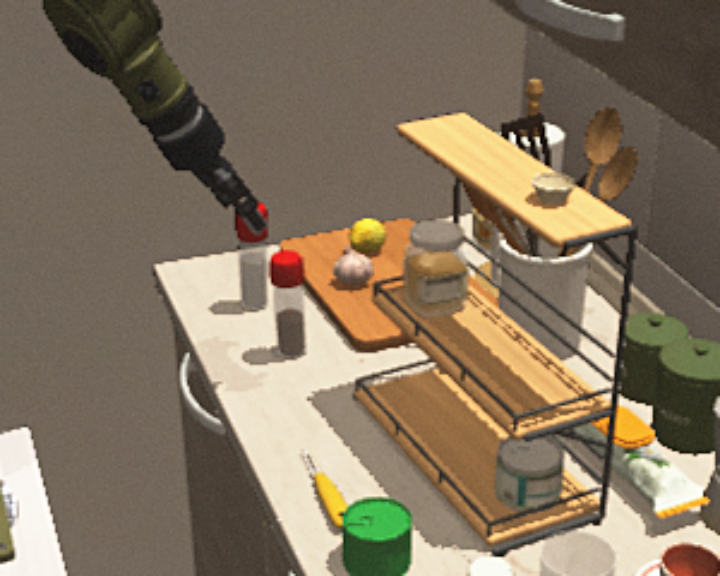

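The gripper (crop px 255,215) is pitched 30° forward and lined up behind shaker_b's cap (287,265). I'll approach along the tool axis and close.

Request:
{"api": "play_rows", "payload": {
  "motion": [
    [8.5,[0,0.1,4],0],
    [8.5,[0,0.1,8],0],
    [8.5,[0,0.1,11.2],0],
    [8.5,[0,0.1,11.2],0],
    [3.5,[0,0.1,11.2],0],
    [3.5,[0,0.1,11.2],0],
    [3.5,[0,0.1,11.2],0],
    [3.5,[0,0.1,11.2],0],
    [3.5,[0,0.1,11.2],0],
    [3.5,[0,0.1,11.2],0]
  ]
}}

```text
clock: 15.15
tcp_pos: [517.9, 212.6, 115.9]
tool_rot: [-0.081, 0.962, 0.022, 0.259]
contact_force: [-0.8, -0.6, 8.0]
gripper_width: 43.3
finger_force: 61.8
```

```bash
python3 -c "
from h import *
go(grasp=[430,150,330])"
```

```text
tcp [517.9 212.6 115.9] z [ 0.495  0.084 -0.865] tilt 30.1 turn 0.001 q [ 0.477  0.133 -0.828  0.105 -0.153  0.269] t 15.15 w 43.3 ff 61.7546590512211 F [-0.8 -0.6  8. ]
target [439.4 151.6 313.6] shift cm [ -2.35  -4.71 -21.5 ]
```

```bash
cat >> h.py <<'E'
O=np.array([641.6,-94.8]);UX=np.array([.9941,.1082]);UY=np.array([-.1082,.9941])
def rk(x,y,z): return np.r_[O+UX*x+UY*y,z]
E
python3 -c "
from h import *
off=np.array([9.4,2.6,115.9])
go(np.array([508.5,210,60])+off)
go(np.array([485,60,182])+off)"
```

```text
tcp [517.9 212.6 115.9] z [ 0.495  0.084 -0.865] tilt 30.1 turn 0.001 q [ 0.477  0.133 -0.828  0.105 -0.153  0.269] t 15.15 w 43.3 ff 61.7546590512211 F [-0.8 -0.6  8. ]
target [517.9 212.6 175.9] shift cm [-3.02 -0.01 -5.19]
tcp [517.9 212.6 115.9] z [ 0.495  0.084 -0.865] tilt 30.1 turn 0.001 q [ 0.477  0.133 -0.828  0.105 -0.153  0.269] t 15.15 w 43.3 ff 61.7546590512211 F [-0.8 -0.6  8. ]
target [494.4  62.6 297.9] shift cm [ -4.96 -14.4  -18.17]
```

Request:
{"api": "play_rows", "payload": {
  "motion": [
    [3.5,[-0.9,0,-1.5],0],
    [3.5,[-1.8,0,-3.1],0],
    [3.5,[-3,0,-5.2],0],
    [3.5,[-4,-3,-9],0],
    [3.5,[-4.5,-7,-13],0],
    [3.5,[-5,-11,-17],0],
    [3.5,[-5,-14.4,-18.2],0],
    [3.5,[-5,-14.4,-18.2],0],
    [3.5,[-5,-14.4,-18.2],0]
  ]
}}

```text
clock: 16.05
tcp_pos: [492.8, 60.8, 296.0]
tool_rot: [-0.08, 0.963, 0.021, 0.256]
contact_force: [0.3, -0.8, -2.4]
gripper_width: 43.1
finger_force: 62.1
```

```bash
python3 -c "
from h import *
off=np.array([9.4,2.6,115.9])
go(rk(-130,-55,180)+off)
im,d,m=cam('side');cv2.imwrite('pics/b2.png',cv2.resize(im[100:340,160:460,::-1],None,fx=2.6,fy=2.5))"
```

```text
tcp [492.8  60.8 296. ] z [ 0.49   0.081 -0.868] tilt 29.8 turn 0.002 q [ 0.103 -0.178 -0.586  0.644  0.03  -0.055] t 16.05 w 43.1 ff 62.09640518840388 F [ 0.3 -0.8 -2.4]
target [ 527.7 -160.9  295.9] shift cm [  0.2  -22.44  -0.07]
```

View pics/b2.png

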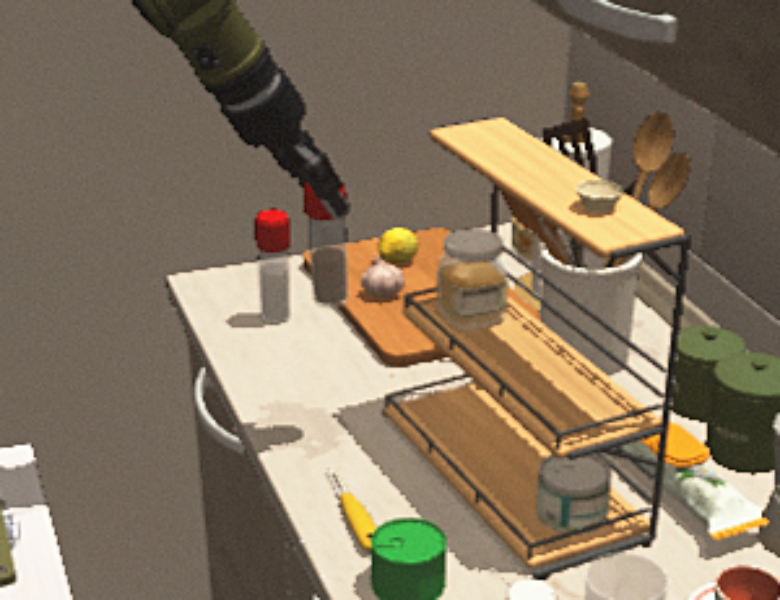

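Shaker_b hangs upright in the grip, cap at crop px (325,200). I'll move it across to the front of its slot and measure its base and tilt before inserting.

Request:
{"api": "play_rows", "payload": {
  "motion": [
    [3.5,[0,-4.5,0],0],
    [3.5,[0.1,-9,0],0],
    [3.5,[0.2,-14,0],0],
    [3.5,[0.2,-18,0],0],
    [3.5,[0.2,-22.4,0],0],
    [3.5,[0.2,-22.4,0],0],
    [3.5,[0.2,-22.4,0],0]
  ]
}}

```text
clock: 16.8
tcp_pos: [529.1, -158.0, 292.8]
tool_rot: [-0.082, 0.963, 0.022, 0.254]
contact_force: [0.1, 0.9, -1.8]
gripper_width: 42.8
finger_force: 62.4
```

```bash
cat >> h.py <<'E'
def held(off,rad=21,lo=10,hi=100,show=None):
    """fit vertical-ish cylinder axis of held object near expected base = tcp-off; returns rack coords"""
    from scipy.optimize import least_squares
    im,d,m=cam("side");P=pts(d,m);s=env.state();b=s["tcp_pos"]-off
    r=np.hypot(P[...,0]-b[0],P[...,1]-b[1]);k=(d>0)&(r<40)&(P[...,2]>b[2]+lo)&(P[...,2]<b[2]+hi)
    q=P[k]
    f=lambda a:np.hypot(q[:,0]-a[0]-a[2]*(q[:,2]-b[2]-50),q[:,1]-a[1]-a[3]*(q[:,2]-b[2]-50))-rad
    a=least_squares(f,[b[0],b[1],0,0],loss="soft_l1",f_scale=2).x
    zb=P[(d>0)&(r<26)][:,2]
    print("n",len(q),"expected",b.round(1),"axis@50",a[:2].round(1),"slope deg",np.degrees(a[2:]).round(1),"zmin/max",np.percentile(zb,[1,99]).round(1))
    e=a[:2]-50*a[2:]-O;print("base rack xy",(e@UX).round(1),(e@UY).round(1))
    if show:cv2.imwrite(show,im[...,::-1])
E
python3 -c "
from h import *
off=np.array([9.4,2.6,115.9])
held(off)
go(rk(-18,-55,176)+off)"
```

```text
n 509 expected [ 519.4 -159.7  177.1] axis@50 [ 522.3 -159.9] slope deg [-1.5 -0.4] zmin/max [ -1.6 323. ]
base rack xy -124.4 -51.6
tcp [ 528.8 -157.1  293. ] z [ 0.486  0.085 -0.87 ] tilt 29.6 turn -0.002 q [-0.459 -0.019 -0.443  0.717  0.296 -0.564] t 16.85 w 42.8 ff 62.368471534246055 F [-0.3  0.5 -2.5]
target [ 639.1 -148.8  291.9] shift cm [-9.52 -1.06  5.53]
```

```bash
python3 -c "
from h import *
off=np.array([5.2,2.4,118])
go(rk(-124,-52,180)+off)
go(rk(-17,-53,180)+off)
go(rk(-17,-53,153)+off)"
```

```text
tcp [ 528.8 -157.1  293. ] z [ 0.486  0.085 -0.87 ] tilt 29.6 turn -0.002 q [-0.459 -0.019 -0.443  0.717  0.296 -0.564] t 16.85 w 42.8 ff 62.368471534246055 F [-0.3  0.5 -2.5]
target [ 529.2 -157.5  298. ] shift cm [-0.27 -0.04 -0.42]
tcp [ 528.8 -157.1  293. ] z [ 0.486  0.085 -0.87 ] tilt 29.6 turn -0.002 q [-0.459 -0.019 -0.443  0.717  0.296 -0.564] t 16.85 w 42.8 ff 62.368471534246055 F [-0.3  0.5 -2.5]
target [ 635.6 -146.9  298. ] shift cm [-9.55 -0.81  4.84]
tcp [ 528.8 -157.1  293. ] z [ 0.486  0.085 -0.87 ] tilt 29.6 turn -0.002 q [-0.459 -0.019 -0.443  0.717  0.296 -0.564] t 16.85 w 42.8 ff 62.368471534246055 F [-0.3  0.5 -2.5]
target [ 635.6 -146.9  271. ] shift cm [-8.22 -0.81  7.19]
```

Request:
{"api": "play_rows", "payload": {
  "motion": [
    [3.5,[-0.4,0,-0.6],0],
    [3.5,[-2.5,-0.2,0.6],0],
    [3.5,[-4.7,-0.4,1.9],0],
    [3.5,[-6.8,-0.6,3.2],0],
    [3.5,[-8.5,-0.7,4.2],0],
    [3.5,[-9.55,-0.8,4.8],0],
    [3.5,[-9.55,-0.8,4.8],0],
    [3.5,[-9.55,-0.8,4.8],0]
  ]
}}

```text
clock: 17.65
tcp_pos: [635.2, -148.0, 300.6]
tool_rot: [-0.082, 0.963, 0.021, 0.255]
contact_force: [-1.2, 0.3, -1.2]
gripper_width: 42.8
finger_force: 62.4
```

```bash
python3 -c "
from h import *
off=np.array([5.2,2.4,118])
held(off,lo=25,show='pics/b3.png')
go(rk(-17,-53,152)+off)"
```

```text
n 415 expected [ 629.7 -150.7  182.6] axis@50 [ 629.2 -150. ] slope deg [-1.7 -0.9] zmin/max [ 16.5 604.9]
base rack xy -16.7 -52.9
tcp [ 634.9 -148.3  300.6] z [ 0.488  0.082 -0.869] tilt 29.7 turn 0.002 q [-0.35   0.135 -0.261  0.715  0.248 -0.462] t 17.7 w 42.9 ff 62.38556376134511 F [-0.8 -0.  -1.5]
target [ 635.6 -146.9  270. ] shift cm [1.43 0.13 2.71]
```

View pics/b3.png

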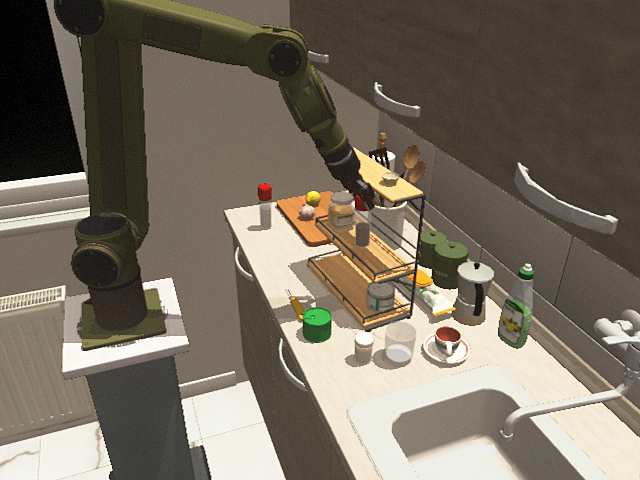

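Shaker_b hangs at (363,230) behind the upper rail. I'll lower it onto the board.

Request:
{"api": "play_rows", "payload": {
  "motion": [
    [3.5,[0.4,0,0.7],0],
    [3.5,[0.8,0,1.3],0],
    [3.5,[1.1,0,1.9],0],
    [3.5,[1.3,0,2.3],0],
    [3.5,[1.4,0,2.5],0],
    [3.5,[1.4,0,2.5],0],
    [3.5,[1.4,0,2.5],0]
  ]
}}

```text
clock: 18.4
tcp_pos: [636.3, -149.1, 272.4]
tool_rot: [-0.082, 0.963, 0.021, 0.256]
contact_force: [0.1, -0.1, -1.1]
gripper_width: 43.3
finger_force: 62.4
```

Request:
{"api": "play_rows", "payload": {
  "motion": [
    [3.5,[0.1,0,0.2],0],
    [3.5,[0.15,0,0.25],0],
    [3.5,[0.15,0,0.25],0]
  ]
}}

```text
clock: 18.7
tcp_pos: [636.0, -149.0, 269.1]
tool_rot: [-0.082, 0.963, 0.021, 0.256]
contact_force: [0.4, -0.0, -1.7]
gripper_width: 43.1
finger_force: 62.4
```

Request:
{"api": "play_rows", "payload": {
  "motion": [
    [3.5,[0.1,0,0.17],0],
    [3.5,[0.1,0,0.17],0]
  ]
}}

```text
clock: 18.9
tcp_pos: [636.6, -149.1, 267.9]
tool_rot: [-0.082, 0.963, 0.021, 0.257]
contact_force: [0.3, 0.3, 0.3]
gripper_width: 42.7
finger_force: 62.5
```

Request:
{"api": "play_rows", "payload": {
  "motion": [
    [3.5,[0.1,0,0.17],0],
    [3.5,[0.1,0,0.17],0]
  ]
}}

```text
clock: 19.1
tcp_pos: [637.6, -149.0, 267.9]
tool_rot: [-0.082, 0.962, 0.021, 0.258]
contact_force: [-2.5, 1.1, 6.6]
gripper_width: 43.2
finger_force: 63.1
```

It's in contact (+6.6 N), so I'll open and retreat along the tool axis.

Request:
{"api": "play_rows", "payload": {
  "motion": [
    [4.8,[0,0,0],0],
    [5.4,[0,0,0],0],
    [6.5,[0,0,0],0],
    [6.5,[0,0,0],0],
    [6.5,[0,0,-2],0],
    [6.5,[0,0,-5],0],
    [6.5,[0,0,-9],0],
    [6.5,[0,0,-13],0],
    [6.5,[0,0,-13],0]
  ]
}}

```text
clock: 20.0
tcp_pos: [573.4, -161.0, 385.3]
tool_rot: [-0.082, 0.962, 0.018, 0.261]
contact_force: [0.8, -0.3, 0.8]
gripper_width: 65.4
finger_force: 0.0
```

```bash
cat >> h.py <<'E'
def stand(b,rad=21,lo=25,hi=105):
    class S:pass
    global env
    s=env.state()
    held(s["tcp_pos"]-np.array(b),rad,lo,hi)
E
python3 -c "
from h import *
stand(rk(-17,-53,152))
z=R.from_quat(env.state()['tool_rot']).as_matrix()[:,2]
# shaker a: G on cap h=136, offset 5
G=np.array([501.5,354.5,137])+5*np.array([-.857,-.14,-.49])
go(grasp=G-130*z); print(G)"
```

```text
n 426 expected [ 630.2 -149.   148.8] axis@50 [ 632.7 -151.2] slope deg [-1.4 -0.5] zmin/max [ 16.3 604.4]
base rack xy -13.7 -54.8
tcp [ 573.2 -160.7  382.1] z [ 0.495  0.079 -0.865] tilt 30.1 turn 0.011 q [-0.422  0.02  -0.179  0.92   0.278 -0.527] t 20.05 w 64.9 ff 0.0 F [-0.6 -0.7 -0.5]
target [442.3 345.  230.6] shift cm [11.32 52.13 10.63]
[497.215 353.8   134.55 ]
```

Request:
{"api": "play_rows", "payload": {
  "motion": [
    [8.5,[2.4,3.6,-1],0],
    [8.5,[5.2,52.1,10.6],0],
    [8.5,[11.3,52.1,10.6],0],
    [8.5,[11.3,52.1,10.6],0],
    [8.5,[11.3,52.1,10.6],0],
    [8.5,[11.3,52.1,10.6],0],
    [8.5,[11.3,52.1,10.6],0],
    [8.5,[11.3,52.1,10.6],0],
    [8.5,[11.3,52.1,10.6],0],
    [8.5,[11.3,52.1,10.6],0]
  ]
}}

```text
clock: 21.05
tcp_pos: [450.4, 294.6, 243.9]
tool_rot: [-0.082, 0.963, 0.02, 0.255]
contact_force: [1.8, 0.7, 1.0]
gripper_width: 85.0
finger_force: 0.0
```

```bash
python3 -c "
from h import *
z=R.from_quat(env.state()['tool_rot']).as_matrix()[:,2]
go(grasp=np.array([497.2,353.8,134.5])-100*z)"
```

```text
tcp [450.4 294.6 243.9] z [ 0.489  0.081 -0.869] tilt 29.7 turn 0.005 q [ 0.74  -0.023 -0.584  0.564 -0.273  0.508] t 21.05 w 85.0 ff 0.0 F [1.8 0.7 1. ]
target [457.6 347.2 204.9] shift cm [0.54 5.07 4.17]
```

Request:
{"api": "play_rows", "payload": {
  "motion": [
    [8.5,[0.5,5.1,1],0],
    [8.5,[0.5,5.1,4.2],0],
    [8.5,[0.5,5.1,4.2],0],
    [8.5,[0.5,5.1,4.2],0]
  ]
}}

```text
clock: 21.45
tcp_pos: [458.5, 344.9, 204.5]
tool_rot: [-0.082, 0.963, 0.019, 0.254]
contact_force: [-0.9, 0.8, -0.0]
gripper_width: 85.3
finger_force: 0.0
```

```bash
python3 -c "
from h import *
go(grasp=[497.2,353.8,134.5])"
```

```text
tcp [458.5 344.9 204.5] z [ 0.486  0.079 -0.87 ] tilt 29.5 turn 0.01 q [ 0.813  0.087 -0.576  0.485 -0.304  0.577] t 21.45 w 85.3 ff 0.0 F [-0.9  0.8 -0. ]
target [506.4 355.3 118. ] shift cm [0.   0.26 9.94]
```

Request:
{"api": "play_rows", "payload": {
  "motion": [
    [8.5,[0,0.3,4],0],
    [8.5,[0,0.3,8],0],
    [8.5,[0,0.3,10],0],
    [8.5,[0,0.3,10],0],
    [3.5,[0,0.3,10],0],
    [3.5,[0,0.3,10],0],
    [3.5,[0,0.3,10],0],
    [3.5,[0,0.3,10],0],
    [3.5,[0,0.3,10],0]
  ]
}}

```text
clock: 22.35
tcp_pos: [509.6, 358.1, 122.6]
tool_rot: [-0.081, 0.962, 0.022, 0.258]
contact_force: [-1.1, -1.0, 6.3]
gripper_width: 42.4
finger_force: 61.9
```

```bash
python3 -c "
from h import *
s=env.state();off=s['tcp_pos']-np.array([501.5,354.5,0]);print(off)
go(np.array([470,140,186])+off)"
```

```text
[  8.08343317   3.63538551 122.6156147 ]
tcp [509.6 358.1 122.6] z [ 0.493  0.084 -0.866] tilt 30.0 turn -0.0 q [ 0.756  0.247 -0.635  0.241 -0.281  0.523] t 22.35 w 42.4 ff 61.88108073634794 F [-1.1 -1.   6.3]
target [478.1 143.6 308.6] shift cm [ -3.5  -20.61 -19.46]
```

Request:
{"api": "play_rows", "payload": {
  "motion": [
    [3.5,[-0.9,0,-1.5],0],
    [3.5,[-2,0,-3.4],0],
    [3.5,[-4,-1,-7],0],
    [3.5,[-4.5,-4.5,-10.5],0],
    [3.5,[-4.5,-8,-14],0],
    [3.5,[-4.5,-12,-17],0],
    [3.5,[-4,-16,-19],0],
    [3.5,[-3.5,-20.6,-19.5],0],
    [3.5,[-3.5,-20.6,-19.5],0]
  ]
}}

```text
clock: 23.25
tcp_pos: [475.7, 137.1, 306.7]
tool_rot: [-0.078, 0.964, 0.019, 0.255]
contact_force: [-0.4, 0.2, -3.1]
gripper_width: 42.4
finger_force: 62.2
```

```bash
python3 -c "
from h import *
off=np.array([8,3.6,122.6])
go(rk(-125,28,184)+off)"
```

```text
tcp [475.7 137.1 306.7] z [ 0.489  0.076 -0.869] tilt 29.7 turn 0.007 q [ 0.34  -0.18  -0.557  0.684 -0.092  0.155] t 23.25 w 42.4 ff 62.206156758911675 F [-0.4  0.2 -3.1]
target [522.3 -76.9 306.6] shift cm [ -1.   -21.87   0.67]
```

Request:
{"api": "play_rows", "payload": {
  "motion": [
    [3.5,[0,-4.5,0.1],0],
    [3.5,[-0.2,-9,0.2],0],
    [3.5,[-0.4,-13.5,0.4],0],
    [3.5,[-0.7,-18,0.5],0],
    [3.5,[-1,-21.9,0.7],0],
    [3.5,[-1,-21.9,0.7],0],
    [3.5,[-1,-21.9,0.7],0]
  ]
}}

```text
clock: 23.95
tcp_pos: [525.1, -71.0, 304.7]
tool_rot: [-0.081, 0.964, 0.021, 0.254]
contact_force: [-0.3, 0.4, -3.2]
gripper_width: 42.6
finger_force: 62.8
```

```bash
python3 -c "
from h import *
off=np.array([8,3.6,122.6])
held(off)
go(rk(-17,28,180)+off)"
```

```text
n 460 expected [517.  -73.6 182.2] axis@50 [517.1 -71.4] slope deg [ 0.9 -1.8] zmin/max [ -4.  334.7]
base rack xy -121.8 38.4
tcp [525.  -70.  304.8] z [ 0.487  0.083 -0.87 ] tilt 29.6 turn -0.001 q [-0.256 -0.095 -0.488  0.7    0.205 -0.375] t 24.0 w 42.2 ff 62.81237263523508 F [-0.   1.2 -2.4]
target [629.7 -65.2 302.6] shift cm [-8.93 -1.28  5.33]
```

```bash
python3 -c "
from h import *
go(rk(-17,30,181)+np.array([8.4,1.5,122.6]))"
```

```text
tcp [525.  -70.  304.8] z [ 0.487  0.083 -0.87 ] tilt 29.6 turn -0.001 q [-0.256 -0.095 -0.488  0.7    0.205 -0.375] t 24.0 w 42.2 ff 62.81237263523508 F [-0.   1.2 -2.4]
target [629.9 -65.3 303.6] shift cm [-9.   -1.3   5.25]
```

Request:
{"api": "play_rows", "payload": {
  "motion": [
    [3.5,[-2,-1,1.2],0],
    [3.5,[-4,-1.3,2.3],0],
    [3.5,[-6,-1.3,3.4],0],
    [3.5,[-7.8,-1.3,4.5],0],
    [3.5,[-9,-1.3,5.2],0],
    [3.5,[-9,-1.3,5.2],0],
    [3.5,[-9,-1.3,5.2],0]
  ]
}}

```text
clock: 24.7
tcp_pos: [630.0, -64.8, 305.3]
tool_rot: [-0.082, 0.963, 0.021, 0.255]
contact_force: [-0.1, 1.2, -2.7]
gripper_width: 42.2
finger_force: 62.9
```

```bash
python3 -c "
from h import *
off=np.array([8.4,1.5,122.6])
held(off,lo=25)
go(rk(-17,30,153)+off)"
```

```text
n 382 expected [621.6 -66.8 183.1] axis@50 [622.2 -65.7] slope deg [ 0.3 -1. ] zmin/max [ 16.  369.3]
base rack xy -16.3 31.9
tcp [630.  -65.3 305.7] z [ 0.489  0.083 -0.868] tilt 29.7 turn 0.003 q [-0.191  0.081 -0.315  0.684  0.175 -0.318] t 24.75 w 42.6 ff 62.856846812646836 F [-0.  -0.6 -1.9]
target [629.9 -65.3 275.6] shift cm [1.51 0.   2.6 ]
```

Shaker_a is behind the rail at rack (-16, 32) and clear of everything. I'll lower it until it touches.

Request:
{"api": "play_rows", "payload": {
  "motion": [
    [3.5,[0.4,0,0.7],0],
    [3.5,[0.8,0,1.4],0],
    [3.5,[1.2,0,2],0],
    [3.5,[1.4,0,2.5],0],
    [3.5,[1.5,0,2.6],0],
    [3.5,[1.5,0,2.6],0],
    [3.5,[1.5,0,2.6],0]
  ]
}}

```text
clock: 25.45
tcp_pos: [630.8, -66.3, 276.1]
tool_rot: [-0.082, 0.963, 0.021, 0.256]
contact_force: [0.4, 0.4, -2.8]
gripper_width: 42.5
finger_force: 62.9
```

Request:
{"api": "play_rows", "payload": {
  "motion": [
    [3.5,[0.1,0,0.17],0],
    [3.5,[0.1,0,0.17],0]
  ]
}}

```text
clock: 25.65
tcp_pos: [631.2, -66.3, 274.7]
tool_rot: [-0.082, 0.963, 0.021, 0.257]
contact_force: [0.4, 0.3, -1.2]
gripper_width: 42.3
finger_force: 63.0
```

Request:
{"api": "play_rows", "payload": {
  "motion": [
    [3.5,[0.07,0,0.12],0],
    [3.5,[0.07,0,0.12],0]
  ]
}}

```text
clock: 25.85
tcp_pos: [631.9, -66.2, 274.6]
tool_rot: [-0.082, 0.962, 0.021, 0.258]
contact_force: [-2.0, 0.3, 5.6]
gripper_width: 42.3
finger_force: 63.6
```

Request:
{"api": "play_rows", "payload": {
  "motion": [
    [4.8,[0,0,0],0],
    [5.4,[0,0,0],0],
    [6.5,[0,0,0],0],
    [6.5,[0,0,0],0],
    [6.5,[0,0,-2],0],
    [6.5,[0,0,-5],0],
    [6.5,[0,0,-9],0],
    [6.5,[0,0,-13.5],0],
    [6.5,[0,0,-13.5],0]
  ]
}}

```text
clock: 26.75
tcp_pos: [565.5, -78.2, 397.5]
tool_rot: [-0.082, 0.962, 0.019, 0.261]
contact_force: [0.2, 0.1, 0.1]
gripper_width: 64.9
finger_force: 0.0
```

```bash
python3 -c "
from h import *
stand(rk(-17,30,152))
z=R.from_quat(env.state()['tool_rot']).as_matrix()[:,2]
G=np.array([531.6,-371.6,41])
go(grasp=G-120*z)"
```

```text
n 380 expected [621.3 -66.6 148.8] axis@50 [624.3 -66.6] slope deg [ 1.3 -0.8] zmin/max [ 16.3 369.5]
base rack xy -15.2 30.7
tcp [565.3 -78.  394.2] z [ 0.496  0.08  -0.865] tilt 30.2 turn 0.009 q [-0.25  -0.049 -0.222  0.908  0.201 -0.368] t 26.8 w 64.5 ff 0.0 F [-0.1  0.6 -1.4]
target [ 481.5 -379.7  128.3] shift cm [ 24.93 -28.22  16.43]
```

Request:
{"api": "play_rows", "payload": {
  "motion": [
    [8.5,[24.9,-28.2,16.4],0],
    [8.5,[24.9,-28.2,16.4],0],
    [8.5,[24.9,-28.2,16.4],0],
    [8.5,[24.9,-28.2,16.4],0],
    [8.5,[24.9,-28.2,16.4],0],
    [8.5,[24.9,-28.2,16.4],0],
    [8.5,[24.9,-28.2,16.4],0],
    [8.5,[24.9,-28.2,16.4],0],
    [8.5,[24.9,-28.2,16.4],0],
    [8.5,[24.9,-28.2,16.4],0]
  ]
}}

```text
clock: 27.8
tcp_pos: [477.6, -378.0, 121.0]
tool_rot: [-0.08, 0.964, 0.023, 0.254]
contact_force: [-0.2, 0.7, 0.3]
gripper_width: 85.1
finger_force: 0.0
```

```bash
python3 -c "
from h import *
go(grasp=[531.6,-371.6,41])"
```

```text
tcp [ 477.6 -378.   121. ] z [ 0.487  0.085 -0.869] tilt 29.6 turn -0.007 q [-0.9    0.319 -0.5    0.487  0.449 -1.005] t 27.8 w 85.1 ff 0.0 F [-0.2  0.7  0.3]
target [ 540.8 -370.    24.5] shift cm [-0.77 -0.29 11.54]
```

Request:
{"api": "play_rows", "payload": {
  "motion": [
    [8.5,[-0.8,-0.3,3],0],
    [8.5,[-0.8,-0.3,6.5],0],
    [8.5,[-0.8,-0.3,9.5],0],
    [8.5,[-0.8,-0.3,11.5],0],
    [8.5,[-0.8,-0.3,11.5],0],
    [3.5,[-0.8,-0.3,11.5],0],
    [3.5,[-0.8,-0.3,11.5],0],
    [3.5,[-0.8,-0.3,11.5],0],
    [3.5,[-0.8,-0.3,11.5],0],
    [3.5,[-0.8,-0.3,11.5],0]
  ]
}}

```text
clock: 28.8
tcp_pos: [543.3, -371.0, 30.4]
tool_rot: [-0.082, 0.963, 0.02, 0.257]
contact_force: [-1.8, 2.0, 6.3]
gripper_width: 44.0
finger_force: 59.9
```

```bash
python3 -c "
from h import *
s=env.state();off=s['tcp_pos']-np.array([538.5,-370.5,0]);print(off)
go(s['tcp_pos']+[-40,0,120])
go(rk(-155,15,90)+off)"
```

```text
[ 4.77693027 -0.54914912 30.37194975]
tcp [ 543.3 -371.    30.4] z [ 0.492  0.081 -0.867] tilt 29.9 turn 0.005 q [-0.8    0.482 -0.54   0.231  0.422 -0.901] t 28.8 w 44.0 ff 59.88941899035126 F [-1.8  2.   6.3]
target [ 503.3 -371.   150.4] shift cm [ -2.57   0.64 -12.37]
tcp [ 543.3 -371.    30.4] z [ 0.492  0.081 -0.867] tilt 29.9 turn 0.005 q [-0.8    0.482 -0.54   0.231  0.422 -0.901] t 28.8 w 44.0 ff 59.88941899035126 F [-1.8  2.   6.3]
target [490.7 -97.2 120.4] shift cm [-4.02 27.85 -8.16]
```

Request:
{"api": "play_rows", "payload": {
  "motion": [
    [3.5,[-0.8,0,-1.4],0],
    [3.5,[-1.8,0.1,-3.2],0],
    [3.5,[-2.8,0.3,-6],0],
    [3.5,[-2.6,0.6,-9.5],0],
    [3.5,[-2.6,0.6,-12.4],0],
    [3.5,[-3,5,-12],0],
    [3.5,[-3.2,10,-11],0],
    [3.5,[-3.5,15,-10],0],
    [3.5,[-3.8,19,-9.5],0],
    [3.5,[-4,23,-9],0]
  ]
}}

```text
clock: 29.8
tcp_pos: [492.9, -143.8, 125.8]
tool_rot: [-0.081, 0.963, 0.021, 0.256]
contact_force: [0.8, 0.2, -1.3]
gripper_width: 43.9
finger_force: 61.4
```

```bash
python3 -c "
from h import *
off=np.array([4.8,-.5,30.4])
go(rk(-155,15,46)+off)"
```

```text
tcp [ 492.9 -143.8  125.8] z [ 0.489  0.082 -0.868] tilt 29.7 turn 0.003 q [-0.468  0.077 -0.841  0.221  0.298 -0.57 ] t 29.8 w 43.9 ff 61.38289931695908 F [ 0.8  0.2 -1.3]
target [490.7 -97.2  76.4] shift cm [1.95 4.65 4.56]
```

Request:
{"api": "play_rows", "payload": {
  "motion": [
    [3.5,[0.8,3,1.8],0],
    [3.5,[1.9,4.6,4.5],0],
    [3.5,[1.9,4.6,4.5],0],
    [3.5,[1.9,4.6,4.5],0],
    [3.5,[1.9,4.6,4.5],0]
  ]
}}

```text
clock: 30.3
tcp_pos: [493.8, -100.6, 78.9]
tool_rot: [-0.081, 0.963, 0.02, 0.257]
contact_force: [0.6, 0.1, -1.4]
gripper_width: 44.0
finger_force: 61.7
```

```bash
python3 -c "
from h import *
off=np.array([4.8,-.5,30.4])
held(off,rad=23,lo=2,hi=24)
go(rk(-43,15,45)+off)
im=cv2.imread('pics/b3.png')
im,d,m=cam('side');cv2.imwrite('pics/j1.png',cv2.resize(im[170:370,220:440,::-1],None,fx=3,fy=3))"
```

```text
n 98 expected [ 489.2 -100.3   48.7] axis@50 [ 492.8 -101.9] slope deg [ 1.1 -2.5] zmin/max [ -4.5 122.3]
base rack xy -149.5 11.4
tcp [ 494.  -100.8   79.1] z [ 0.492  0.08  -0.867] tilt 29.9 turn 0.007 q [-0.36   0.133 -0.963  0.012  0.251 -0.468] t 30.35 w 43.8 ff 61.70818653423339 F [ 0.6  0.1 -0.8]
target [602.  -85.   75.4] shift cm [-9.27 -0.24  5.76]
```

View pics/j1.png

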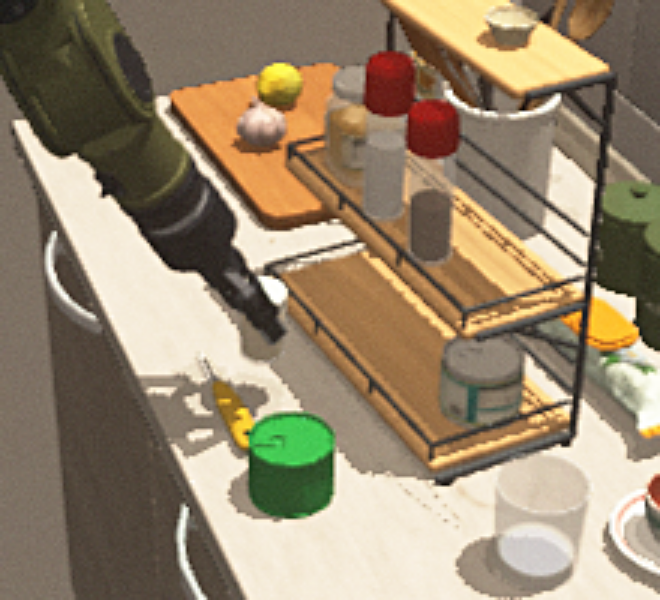

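Both shakers stand upright at crop px (385,135) and (432,180). The jar is held upright at (270,310) in front of the lower tier. I'll insert it between the lower rail and the upper board.

Request:
{"api": "play_rows", "payload": {
  "motion": [
    [3.5,[-1.6,0,0.6],0],
    [3.5,[-3.4,-0.1,1.8],0],
    [3.5,[-5.2,-0.1,3],0],
    [3.5,[-6.8,-0.2,4.1],0],
    [3.5,[-8.2,-0.2,5],0],
    [3.5,[-9.2,-0.2,5.7],0],
    [3.5,[-9.2,-0.2,5.7],0],
    [3.5,[-9.2,-0.2,5.7],0]
  ]
}}

```text
clock: 31.2
tcp_pos: [598.8, -83.3, 73.4]
tool_rot: [-0.081, 0.963, 0.021, 0.256]
contact_force: [-1.2, -0.1, -2.8]
gripper_width: 43.8
finger_force: 61.7
```

```bash
python3 -c "
from h import *
off=np.array([4.8,-.5,30.4])
s=env.state();print(((s['tcp_pos']-off)[:2]-O)@UX)
go(rk(-42,14,22)+off)"
```

```text
-46.04446818766795
tcp [598.8 -83.3  73.4] z [ 0.489  0.082 -0.869] tilt 29.7 turn 0.003 q [-0.243  0.278 -0.774  0.037  0.198 -0.362] t 31.2 w 43.8 ff 61.73942000954412 F [-1.2 -0.1 -2.8]
target [603.1 -85.9  52.4] shift cm [ 0.71 -0.33  2.02]
```

Request:
{"api": "play_rows", "payload": {
  "motion": [
    [3.5,[-0.5,0,0.3],0],
    [3.5,[-0.5,0,0.3],0],
    [3.5,[-0.1,0,0.9],0],
    [3.5,[0.2,0,1.5],0],
    [3.5,[0.35,0,1.8],0],
    [3.5,[0.35,0,1.8],0],
    [3.5,[0.35,0,1.8],0]
  ]
}}

```text
clock: 31.9
tcp_pos: [604.9, -82.0, 55.8]
tool_rot: [-0.082, 0.963, 0.021, 0.256]
contact_force: [0.5, 0.2, -1.6]
gripper_width: 44.0
finger_force: 61.7
```

```bash
python3 -c "
from h import *
off=np.array([4.8,-.5,30.4])
s=env.state();print(((s['tcp_pos']-off)[:2]-O)@UX)
go(rk(-41,14,20)+off)"
```

```text
-39.85422881360553
tcp [604.9 -82.   55.8] z [ 0.489  0.082 -0.868] tilt 29.7 turn 0.003 q [-0.237  0.315 -0.785 -0.013  0.196 -0.358] t 31.9 w 44.0 ff 61.73860828159377 F [ 0.5  0.2 -1.6]
target [604.1 -85.8  50.4] shift cm [ 0.39 -0.37  0.4 ]
```

Request:
{"api": "play_rows", "payload": {
  "motion": [
    [3.5,[0.1,0,0.2],0],
    [3.5,[0.2,0,0.35],0],
    [3.5,[0.2,0,0.35],0]
  ]
}}

```text
clock: 32.2
tcp_pos: [604.8, -82.0, 51.9]
tool_rot: [-0.082, 0.963, 0.021, 0.256]
contact_force: [-0.2, -0.0, -1.3]
gripper_width: 43.9
finger_force: 61.7
```

Request:
{"api": "play_rows", "payload": {
  "motion": [
    [3.5,[0.07,0,0.12],0],
    [3.5,[0.07,0,0.12],0]
  ]
}}

```text
clock: 32.4
tcp_pos: [605.0, -82.1, 50.6]
tool_rot: [-0.082, 0.963, 0.021, 0.256]
contact_force: [0.5, 0.0, -1.8]
gripper_width: 43.9
finger_force: 61.7
```

Request:
{"api": "play_rows", "payload": {
  "motion": [
    [3.5,[0.05,0,0.09],0],
    [3.5,[0.05,0,0.09],0]
  ]
}}

```text
clock: 32.6
tcp_pos: [605.7, -82.0, 50.4]
tool_rot: [-0.082, 0.963, 0.021, 0.257]
contact_force: [-0.2, -0.3, 2.8]
gripper_width: 43.7
finger_force: 61.9
```

Request:
{"api": "play_rows", "payload": {
  "motion": [
    [4.8,[0,0,0],0],
    [5.4,[0,0,0],0],
    [6.5,[0,0,0],0],
    [6.5,[0,0,0],0],
    [6.5,[0,0,-2],0],
    [6.5,[0,0,-5],0],
    [6.5,[0,0,-9],0],
    [6.5,[0.5,0,-14],0],
    [6.5,[3,0,-18],0],
    [6.5,[3,0,-18],0]
  ]
}}

```text
clock: 33.6
tcp_pos: [489.1, -101.8, 194.2]
tool_rot: [-0.081, 0.963, 0.02, 0.257]
contact_force: [1.5, -0.6, -0.7]
gripper_width: 64.6
finger_force: 0.0
```

```bash
python3 -c "
from h import *
go()
stand(rk(-40,15,20),23,20,66)
stand(rk(-14,-54,152));stand(rk(-15,31,152))
im,d,m=cam('side');cv2.imwrite('pics/end.png',cv2.resize(im[150:350,240:460,::-1],None,fx=3,fy=3))"
```

```text
tcp [ 489.1 -101.8  194.2] z [ 0.492  0.08  -0.867] tilt 29.9 turn 0.007 q [-0.367 -0.056 -0.762  0.403  0.254 -0.474] t 33.6 w 64.6 ff 0.0 F [ 1.5 -0.6 -0.7]
n 204 expected [601.7 -84.2  19. ] axis@50 [603.4 -82.8] slope deg [ 1.6 -3.3] zmin/max [ 19.2 365.4]
base rack xy -37.7 19.1
n 425 expected [ 634.3 -149.9  151.1] axis@50 [ 632.3 -151.3] slope deg [-1.9  0. ] zmin/max [ 17.  755.1]
base rack xy -13.7 -55.3
n 381 expected [623.6 -65.4 151.1] axis@50 [623.8 -66.5] slope deg [ 1.7 -1.3] zmin/max [ 20.  369.4]
base rack xy -16.0 31.3
```

View pics/end.png

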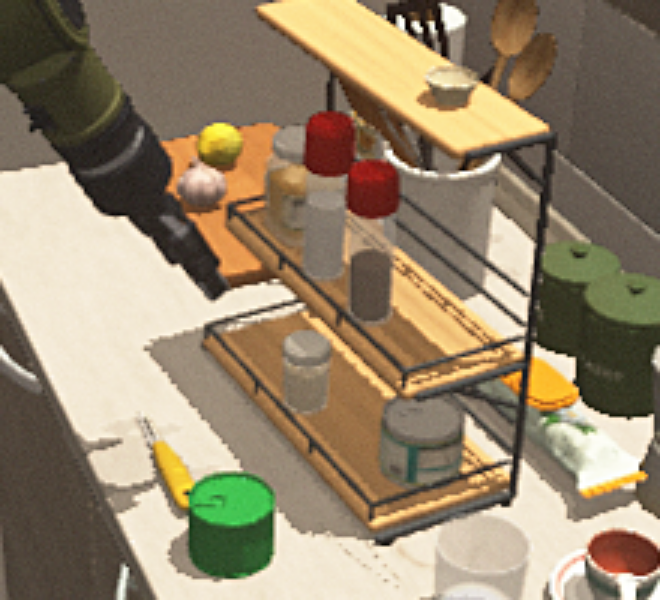

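The two shakers at (328,195) and (372,240) and the jar at (306,370) all stand upright behind their rails. The jam jar and tin are unmoved, and the gripper is clear of everything.

```bash
python3 -c "
from rig import env
print(env.job_done())"
```

```text
the job is handed in; nothing more can be done
None
```

I handed the job in at about 34 s: both shakers are upright on the upper tier and the jar is upright on the lower tier, all behind the rails, with the jam jar, tin and glass undisturbed in the last picture; no verdict came back. To clear the boards I pitched the tool about 30° forward by commanding poses past the arm's reach limit.

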